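# Make up a soldering tray and a ring tray at the goldsmith's bench

## Robot

A 6-joint arm with a two-finger parallel gripper is mounted at the origin on the work surface. World frame = base frame: x ahead of the robot, y to its left, z up, the work surface at z = 0. Lengths are in m, angles in rad, forces in N, time in s.
With the tool pointing down it reaches from about 0.325 to 0.9 m from the base axis. Payload 6.1 kg.
Tool frame: the origin (TCP) lies at the very end of the fingers, on their centre line; the grasp point (between the pads) lies behind it (env.tcp_to_grasp is the z of the grasp point in the tool frame, in m); z points along the fingers, x is the direction in which the jaws open and shut, and the axes are right-handed (so a half turn about z gives the same grasp; the last joint's range is limited). The gripper opens to 85 mm and grips with 20 to 120 N. Pads are 22 mm wide; open, the fingers measure 114 mm over their backs; the gripper's body (76 mm by 85 mm) begins 54 mm behind the grasp point. The pads swing forward as they close: fully open they stand 13 mm farther back than shut.
Start: joints at [-1.265, 0.22, 1.526, -0, 1.395, -0.126], TCP at [0.262, -0.568, 0.231] pointing down, gripper open.
Joint ranges: [-2.98, 2.98], [-0.91, 2.08], [0.09, 2.57], [-1.24, 4.39], [0.2, 2.65], [-2.68, 2.68]. Speed limits (rad/s): [2.57, 2.57, 3.01, 3.14, 3.14, 3.14].

## Interface

Orientations are given as a 3x3 rotation matrix whose columns are the frame's x, y, z axes.
In Python, from station import get_state, cams, workorder, env gives the robot as it stands. The module is installed in compiled form; this text tells all that it offers.
- The arm moves only by the tool servo_tool, never from a script. Its argument "targets" is one flat list of numbers, 6 for each row, row after row: the shift along the tool's x, y, z as a fraction of full scale, then the turn, a rotation vector about the tool's x, y, z as a fraction of full scale. In form: [x, y, z, wx, wy, wz, x, y, z, wx, wy, wz, ...]. A call has 1 to 12 rows; each row is the pose to reach, as a shift and turn from the pose commanded when the call began, along the tool's axes at that moment, turning the shorter way round; what a row does not reach only later rows make up. Full scale, the value 1, is 0.3 m for a shift and 360 degrees for a turn. A row lasts 1/12 s, in which the tool goes at most 41.7 mm and 7.16 degrees, less where a joint would pass 70% of its speed; a pose out of reach is approached as far as the arm can. A call with a number of a shift or a turn outside -1 to 1 is refused whole. A call with a gripper value outside its range is refused whole. "gripper" is the opening, from -1 (shut) to 1 (fully open), set as the call begins (left out, the last holds). The fingers move at their own pace and stop on an object; "grip_force" is the grip in N (left out, the last holds). Time passes only in rows, so rows that repeat a pose let the fingers close. It gives the time, the measured TCP pose, the force and the opening at its end, in the units of the state.
- get_state(): the state, without advancing time (a new reading comes with each control period).
- cams.read_camera(name): name is "side" or "top"; returns (picture, depth): 384x512x3 uint8, red, green, blue; 384x512 float32, m along the optical axis (not along the pixel's ray), 0 where there is no reading.
- cams.camera_params(name): a dict with "fx", "fy", "cx", "cy" (pixels), "rvec" (rotation vector, rad) and "tvec" (3), from world to camera coordinates, as OpenCV has them. Camera axes: x right, y down, z forward; pixel columns grow to the right and rows downward; lengths in m; the calibration is good to about 2 mm. A picture is of the moment at which its call begins. camera_params takes no time and is no camera call.
- workorder.sign_off(): hands the job in, once; it reports no verdict.
Trained networks look in the newest picture that a camera, given by its name, has taken for a name from the list of things; names that differ only in an ending like _2 or _b are one class to them, and where a whole thing is asked for, a point or a joint stands for the part that bears it (a point fixed in the world has none). Each returns a list of dicts, best first, with "conf" (0 to 1); they miss things now and then, are a little off and sometimes report something else, mostly with a low value. They report only what shows in the picture. A call takes as long as a camera call.
- cams.silhouettes(camera, label): "pixels" (384x512 bool, what is visible of it) and "pixel" ([column, row] in pixels, amid what is visible of it).
- cams.landmark_of(camera, label): "pixel" ([column, row] in pixels: a listed point, or the origin of a listed thing).
The state is a dict: "t": time; "q": joint angles; "qd": joint speeds; "joint_efforts": joint torques, N m; "tcp_pos": TCP position; "tcp_rot": TCP orientation; "wrist_force": force on the tool from outside, world axes, zero at the start; "torque": the same for the moment, N m; "width": finger opening in m.
Only numpy, scipy, OpenCV 4.12 (cv2) and the standard library are available. Lean on these libraries where they do the work, as an engineer would, in place of code of your own. Each camera call takes 0.05 s, during which the arm holds its last target. There are 200 camera calls.

## Task

Make up the two kit trays from the loose tools on the bench. Soldering kit, in the tray with three compartments: the cross-lock tweezers in the long compartment, the charcoal block in the larger of the other two and the white flux pot in the smaller; ring kit, in the narrow tray with two compartments: the wooden ring clamp in the long compartment and the steel bench block in the square one. Every piece must end the right way up and lying flat on the floor of its compartment; the amber bottle, the pliers and the copper bowl stay where they are.

Things in the scene. Friction and masses are not known exactly. Their poses are not given: they have to be found in the camera images.
- tweezers: Cross-lock soldering tweezers, steel with two reddish-brown fibre grip plates, lying flat: 162 mm long (along x, tips at +x), 20 wide over the grip plates (along y), 13 high there; 35 g. Origin: underside, midway between the plates, which reach 28 to either side of it along x: grip them there, across y.
- charcoal: Black charcoal soldering block with ash-grey marks on its top, 90 (x) by 50 (y) by 28 mm high; 90 g. Origin: centre of the underside.
- flux_pot: Small closed white plastic flux pot, round: body 46 diameter and 36 mm high, with a ribbed white lid of 44 diameter on it, 48 high in all; stands upright; 70 g. Origin: centre of the underside.
- ring_clamp: Wooden ring clamp (jeweller's hand vice of two brown wood jaws with a brass band round the middle and a dark wedge at the -x end), lying flat: 129 mm long (along x), 34 wide (along y) over the middle 52, tapering to about 23 at the jaw tips, 26 high; 80 g. Origin: underside, under the brass band: grip there, across y.
- bench_block: Square polished steel bench block on a dark rubber foot, 50 by 50 by 25 mm high (the lowest 6 is rubber); 400 g. Origin: centre of the underside.
- solder_tray: Fixed wooden tray, grey felt floor, 207 (x) by 150 mm (y), three compartments. Origin: centre of underside; floor top 5 above it; rim and dividers 6 thick, tops 8 above the floor. Compartments (inside size at centre x, y): long one (tweezers) 195 x 58 at (0, +40); larger of the other two (charcoal) 123 x 74 at (-37.5, -32); smaller (flux pot) 69 x 74 at (+63, -32).
- ring_tray: Fixed narrow wooden tray, grey felt floor, 238 (x) by 82 mm (y), two compartments in line. Origin: centre of underside; floor top 5 above it; rim and divider 6 thick, tops 8 above the floor. Compartments (inside size at centre x, y): long one (ring clamp) 150 x 70 at (-38, 0); square one (bench block) 70 x 70 at (+78, 0).
- bottle: Bystander: amber glass bottle with a white cap, 36 diameter, 72 mm high. Origin: centre of the underside. Not part of either kit.
- pliers: Bystander: flat-lying pliers with black handles, about 135 long (along x), 38 wide, 11 mm high. Origin: underside at the pivot. Not part of either kit.
- bowl: Bystander: copper bowl, white inside, 110 diameter, 45 mm high. Origin: centre of the underside. Not part of either kit.

How it is judged:
By the outcome, as a careful person would: the job done as asked, in the order asked, and still so for the second after the job is handed in, with the robot touching nothing.
It also fails if it takes over 115 s, if anything falls off the work surface, if the arm or the gripper's body presses on something with over 40 N, if the wrist force passes 120 N, or if a joint passes its speed limit or range.

## Working session

There is one attempt and no reset: what is moved stays moved. The work goes in short steps, Python scripts to look and compute and a tool call to move; the robot and the scene stay as the last step left them, time stands still between calls to the robot, and variables do not carry over. Pictures are saved under pics/ and viewed, about 12 in all and at most 16, crops included, and the job is handed in when it is done.

Besides the shell and the picture viewer there is one more tool, called in YAML: its name, and indented under it one key for each argument. servo_tool: Moves the arm, as the interface text tells. Its arguments: {"type":"object","properties":{"targets":{"type":"array","items":{"type":"number","minimum":-1,"maximum":1}},"gripper":{"type":"number"},"grip_force":{"type":"number"}},"required":["targets"]}

```bash
mkdir -p pics; cat > h.py <<'E'
import numpy as np, cv2
from station import get_state, cams, workorder, env
def P(cam):
    p=cams.camera_params(cam); R=cv2.Rodrigues(np.array(p["rvec"],float))[0]; return p,R,np.array(p["tvec"],float)
def cloud(cam,d):
    p,R,t=P(cam); v,u=np.mgrid[0:384,0:512]
    c=np.stack([(u-p["cx"])/p["fx"]*d,(v-p["cy"])/p["fy"]*d,d],-1)
    return (c-t)@R
def save(img,name): cv2.imwrite("pics/"+name,img[:,:,::-1])
E
python3 - <<'E'
from h import *
s=get_state(); print({k:np.round(s[k],3).tolist() for k in ("t","tcp_pos","tcp_rot","width","wrist_force")}, env.tcp_to_grasp)
out=[]
for cam in ("top","side"):
    im,d=cams.read_camera(cam); W=cloud(cam,d); out.append(im)
    p,R,t=P(cam); print(cam,"campos",-R.T@t)
    for n in ("tweezers","charcoal","flux_pot","ring_clamp","bench_block","solder_tray","ring_tray","bottle","pliers","bowl"):
        for r in cams.silhouettes(cam,n)[:2]:
            m=r["pixels"]&(d>0); q=W[m]
            if len(q)<10: continue
            zt=np.percentile(q[:,2],95)
            top=q[q[:,2]>zt-.008] if "tray" not in n else q
            rect=cv2.minAreaRect((top[:,:2]*1000).astype(np.float32))
            print(cam,n,round(r["conf"],2),r["pixel"],"ztop",round(zt,3),"med",np.round(np.median(top,0),3),"rect",np.round(rect[0]),np.round(rect[1]),round(rect[2],1))
save(cv2.resize(out[0],(768,576)),"top0.png"); save(cv2.resize(out[1],(768,576)),"side0.png")
E
```

```text
{'t': 0.0, 'tcp_pos': [0.261, -0.567, 0.23], 'tcp_rot': [[0.419, -0.908, -0.001], [-0.908, -0.419, 0.002], [-0.002, -0.0, -1.0]], 'width': 0.086, 'wrist_force': [0.048, -0.217, -0.812]} -0.0187
top campos [ 0.41815126 -0.00220906  1.00997481]
top tweezers 0.52 [251.3, 261.5] ztop 0.016 med [0.437 0.013 0.014] rect [445.  13.] [48.  3.] 5.1
top charcoal 0.66 [257.5, 207.6] ztop 0.031 med [0.57  0.001 0.028] rect [571.   0.] [48. 90.] 87.6
top flux_pot 0.85 [215.9, 204.0] ztop 0.051 med [0.573 0.103 0.048] rect [574. 103.] [43. 42.] 36.3
top ring_clamp 0.63 [124.9, 234.5] ztop 0.014 med [0.492 0.315 0.01 ] rect [497. 315.] [238.  84.] 5.4
top ring_clamp 0.42 [148.7, 137.3] ztop 0.013 med [0.731 0.264 0.009] rect [726. 264.] [ 34. 125.] 86.0
top bench_block 0.95 [300.3, 203.7] ztop 0.028 med [ 0.577 -0.105  0.025] rect [ 576. -105.] [48. 48.] 7.8
top bench_block 0.44 [258.7, 206.4] ztop 0.031 med [0.569 0.002 0.028] rect [571.   1.] [50. 91.] 86.4
top solder_tray 0.88 [382.7, 239.2] ztop 0.014 med [ 0.507 -0.299  0.006] rect [ 511. -301.] [212. 159.] 1.1
top ring_tray 0.91 [123.4, 233.6
[... 1065 characters left out ...]
 193.6] ztop 0.027 med [0.696 0.001 0.024] rect [698.   4.] [128.  38.] 5.0
side bench_block 0.63 [252.8, 224.3] ztop 0.026 med [ 0.576 -0.113  0.024] rect [ 576. -109.] [50. 53.] 8.5
side solder_tray 0.62 [214.2, 295.2] ztop 0.013 med [ 0.506 -0.308  0.005] rect [ 506. -301.] [210. 154.] 1.7
side ring_tray 0.65 [223.0, 138.3] ztop 0.014 med [0.498 0.312 0.006] rect [494. 321.] [237. 109.] 5.7
side bottle 0.78 [315.1, 158.0] ztop 0.07 med [0.77  0.133 0.07 ] rect [770. 136.] [13. 15.] 77.0
side bottle 0.64 [248.0, 195.3] ztop 0.029 med [ 0.568 -0.005  0.027] rect [570.  -2.] [53. 89.] 86.4
side bowl 0.94 [332.8, 235.2] ztop 0.045 med [ 0.78  -0.147  0.043] rect [ 776. -162.] [108. 108.] 33.9
```

View pics/top0.png

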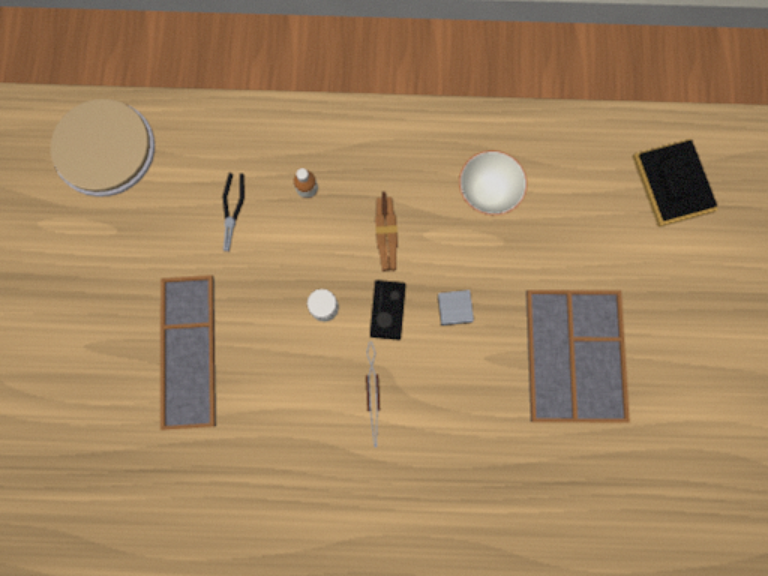

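View pics/side0.png

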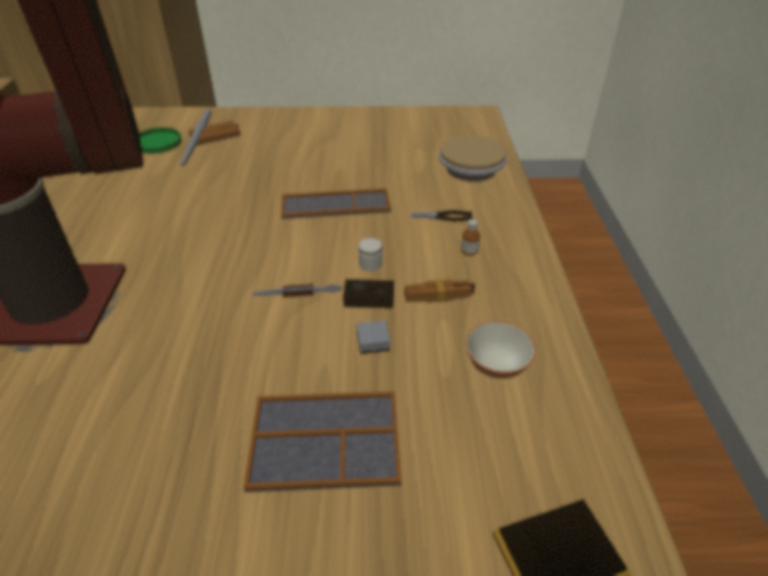

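The top view (up = +x, left = +y) shows the tweezers at (373,395), charcoal (388,310), pot (322,304), clamp (386,232) and bench block (455,307). The solder tray is on the right with its long compartment at +y and the small one at +x. The ring tray is on the left with its square compartment at +x. The side view agrees. Next I'll overlay model outlines to check the poses.

```bash
cat >> h.py <<'E'
def proj(cam,pts):
    p,R,t=P(cam); c=np.atleast_2d(pts)@R.T+t
    return np.stack([c[:,0]/c[:,2]*p["fx"]+p["cx"],c[:,1]/c[:,2]*p["fy"]+p["cy"]],1)
def box(pose,cx,cy,sx,sy,z):
    x,y,a=pose; a=np.radians(a); q=np.array([[-1,-1],[1,-1],[1,1],[-1,1]])*[sx/2,sy/2]+[cx,cy]
    R=np.array([[np.cos(a),-np.sin(a)],[np.sin(a),np.cos(a)]]); q=q@R.T/1000+[x,y]
    return np.c_[q,np.full(4,z/1000)]
def crop(im,x0,y0,w,h,k,boxes,name,cam="top"):
    g=cv2.resize(im[y0:y0+h,x0:x0+w],None,fx=k,fy=k,interpolation=cv2.INTER_CUBIC)
    for b in boxes:
        q=((proj(cam,b)-[x0,y0]+.5)*k).astype(int); cv2.polylines(g,[q],True,(0,255,0),1)
    return g
ST=(.510,-.300,1.3); RT=(.497,.314,5.4)
def traybx():
    return [box(ST,0,0,207,150,13),box(ST,0,40,195,58,13),box(ST,-37.5,-32,123,74,13),box(ST,63,-32,69,74,13),
     box(RT,0,0,238,82,13),box(RT,-38,0,150,70,13),box(RT,78,0,70,70,13)]
E
python3 - <<'E'
from h import *
im,d=cams.read_camera("top")
bx=traybx()+[box((.571,.001,-3.5),0,0,90,50,28),box((.576,-.106,8),0,0,50,50,25),box((.698,.003,5),0,0,129,34,26),box((.440,.015,4),0,0,56,20,13)]
a=crop(im,215,105,110,205,3,bx,""); b=crop(im,340,180,90,115,3,bx,""); c=crop(im,90,170,70,125,3,bx,"")
r=np.zeros((615,330+270+210,3),np.uint8); r[:615,:330]=a; r[:345,330:600]=b; r[:375,600:]=c
save(r[:600,:800],"fit1.png")
s,ds=cams.read_camera("side")
save(crop(s,160,180,170,40,4,[],"") ,"sidez.png")
W=cloud("top",d)
for lab in ("tweezers","ring_clamp"):
  for cam in ("top","side"):
    for l in cams.landmark_of(cam,lab)[:2]:
        p,R,t=P(cam); u,v=l["pixel"]; ray=R.T@np.array([(u-p["cx"])/p["fx"],(v-p["cy"])/p["fy"],1]); o=-R.T@t
        print(cam,lab,round(l["conf"],2),l["pixel"],np.round(o+ray*(0.0-o[2])/ray[2],3))
E
```

```text
top tweezers 0.47 [247.5, 260.4] [0.443 0.022 0.   ]
top tweezers 0.38 [150.8, 148.5] [0.709 0.27  0.   ]
side tweezers 0.83 [198.7, 191.7] [0.439 0.034 0.   ]
top ring_clamp 0.71 [258.1, 157.3] [0.694 0.004 0.   ]
side ring_clamp 0.81 [293.6, 196.7] [0.702 0.008 0.   ]
```

View pics/fit1.png

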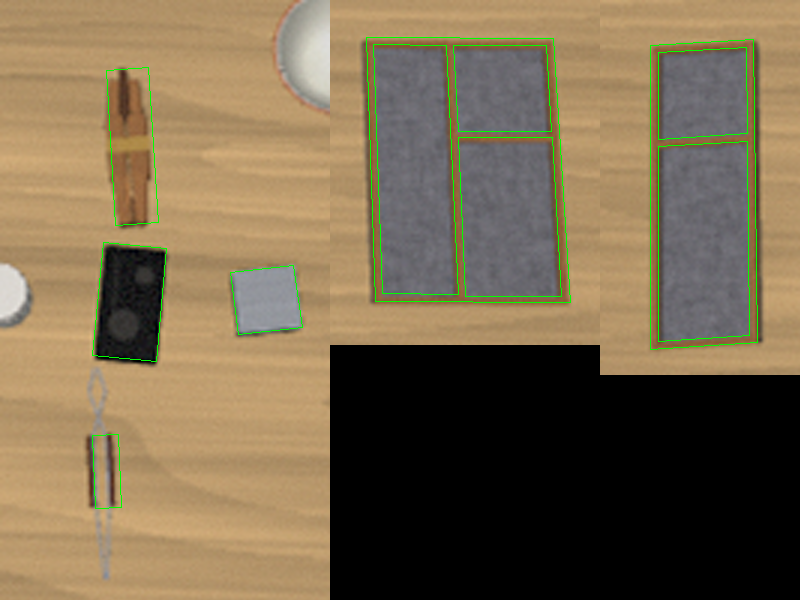

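View pics/sidez.png

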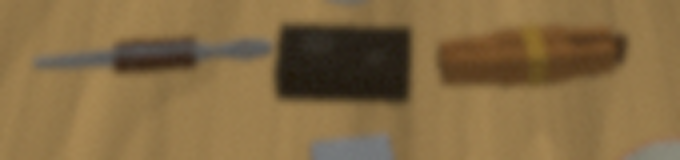

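```bash
cat > go.py <<'E'
# usage: go.py x y z yaw [x y z yaw ...]: rows (tool-axis fractions) from the present pose
import sys; from h import *
s=get_state(); p=np.array(s["tcp_pos"]); R=np.array(s["tcp_rot"]); 
from scipy.spatial.transform import Rotation as Ro
print("t",round(s["t"],2),"tcp",np.round(p,4),"yaw",round(np.degrees(np.arctan2(R[0,0],-R[1,0])),1),"w",round(s["width"],4),"F",np.round(s["wrist_force"],1))
a=list(map(float,sys.argv[1:]))
for x,y,z,w in zip(*[iter(a)]*4):
    w=np.radians(w); T=np.array([[np.sin(w),-np.cos(w),0],[-np.cos(w),-np.sin(w),0],[0,0,-1]])
    print(np.round(np.r_[R.T@(np.array([x,y,z])-p)/.3, Ro.from_matrix(R.T@T).as_rotvec()/(2*np.pi)],3).tolist(), "rows>=",round(np.linalg.norm(np.array([x,y,z])-p)/.0417,1))
E
python3 go.py .35 -.29 .2 4
```

```text
t 1.4 tcp [ 0.2616 -0.5677  0.2313] yaw 24.7 w 0.0855 F [-0.3 -0.8 -0.4]
[-0.717, -0.655, 0.104, -0.0, -0.0, 0.058] rows>= 7.0
```

servo_tool:
  targets: [-0.717,-0.655,0.104,0,0,0.058,-0.717,-0.655,0.104,0,0,0.058,-0.717,-0.655,0.104,0,0,0.058,-0.717,-0.655,0.104,0,0,0.058,-0.717,-0.655,0.104,0,0,0.058,-0.717,-0.655,0.104,0,0,0.058,-0.717,-0.655,0.104,0,0,0.058,-0.717,-0.655,0.104,0,0,0.058,-0.717,-0.655,0.104,0,0,0.058,-0.717,-0.655,0.104,0,0,0.058]
  gripper: 0.2

```text
t: 2.23
tcp_pos: [0.3503, -0.2905, 0.2006]
tcp_rot: [[0.068, -0.998, 0.001], [-0.998, -0.068, -0.001], [0.001, -0.0, -1.0]]
wrist_force: [-0.2, 0.2, 0.1]
width: 0.0514
```

```bash
python3 go.py .440 .000 .12 4
```

```text
t 2.23 tcp [ 0.3503 -0.2905  0.2006] yaw 3.9 w 0.0514 F [-0.2  0.2  0.1]
[-0.946, -0.365, 0.268, -0.0, -0.0, -0.0] rows>= 7.5
```

servo_tool:
  targets: [-0.946,-0.365,0.268,0,0,0,-0.946,-0.365,0.268,0,0,0,-0.946,-0.365,0.268,0,0,0,-0.946,-0.365,0.268,0,0,0,-0.946,-0.365,0.268,0,0,0,-0.946,-0.365,0.268,0,0,0,-0.946,-0.365,0.268,0,0,0,-0.946,-0.365,0.268,0,0,0,-0.946,-0.365,0.268,0,0,0]

```text
t: 2.98
tcp_pos: [0.4408, 0.0026, 0.1186]
tcp_rot: [[0.069, -0.998, -0.001], [-0.998, -0.069, 0.001], [-0.001, 0.001, -1.0]]
wrist_force: [0.6, -0.0, -0.5]
width: 0.0514
```

```bash
python3 go.py .440 .019 .03 4 .440 .019 .006 4;  python3 - <<'E'
from h import *
s,ds=cams.read_camera("side")
save(crop(s,130,110,130,100,5,[],""),"grip1.png")
E
```

```text
t 2.98 tcp [0.4408 0.0026 0.1186] yaw 4.0 w 0.0514 F [ 0.6 -0.  -0.5]
[-0.054, -0.002, 0.295, 0.0, 0.0, -0.0] rows>= 2.2
[-0.054, -0.002, 0.375, 0.0, 0.0, -0.0] rows>= 2.7
```

View pics/grip1.png

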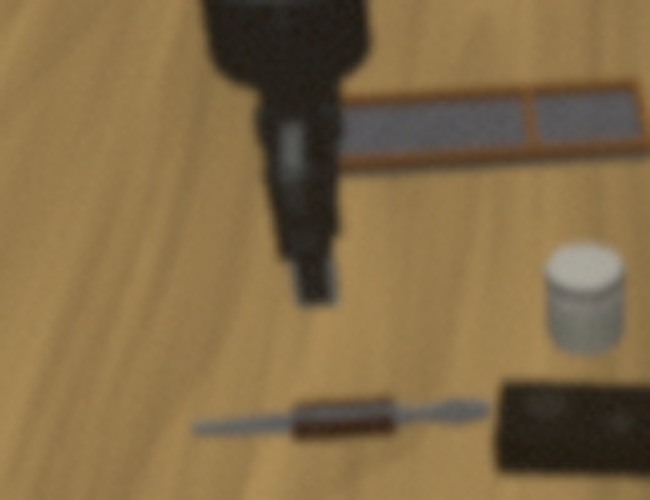

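The side crop shows the gripper above the tweezers, with its fingers straddling the plates (plates at about (345,420)). Descending and closing.

servo_tool:
  targets: [-0.054,-0.002,0.25,0,0,0,-0.054,-0.002,0.25,0,0,0,-0.054,-0.002,0.25,0,0,0,-0.054,-0.002,0.33,0,0,0,-0.054,-0.002,0.375,0,0,0,-0.054,-0.002,0.375,0,0,0,-0.054,-0.002,0.375,0,0,0]

```text
t: 3.62
tcp_pos: [0.4402, 0.0151, 0.0082]
tcp_rot: [[0.065, -0.998, -0.0], [-0.998, -0.065, -0.0], [0.0, 0.0, -1.0]]
wrist_force: [0.1, 0.0, 0.4]
width: 0.0512
```

servo_tool:
  targets: [0,0,0,0,0,0,0,0,0,0,0,0,0,0,0,0,0,0,0,0,0,0,0,0,0,0,0,0,0,0,0,0,0,0,0,0]
  gripper: -1
  grip_force: 25

```text
t: 4.12
tcp_pos: [0.4412, 0.0161, 0.0089]
tcp_rot: [[0.068, -0.998, 0.003], [-0.998, -0.068, -0.001], [0.001, -0.003, -1.0]]
wrist_force: [-0.9, -1.4, 6.0]
width: 0.0188
```

servo_tool:
  targets: [0,0,0,0,0,0,0,0,-0.1,0,0,0,0,0,-0.2,0,0,0,0,0,-0.3,0,0,0,0,0,-0.3,0,0,0,0,0,-0.3,0,0,0]

```text
t: 4.62
tcp_pos: [0.4419, 0.0164, 0.1]
tcp_rot: [[0.068, -0.998, 0.006], [-0.998, -0.068, -0.001], [0.001, -0.006, -1.0]]
wrist_force: [-1.1, 0.2, -0.6]
width: 0.0185
```

```bash
python3 go.py .46 -.18 .1 4;  python3 - <<'E'
from h import *
s,ds=cams.read_camera("side")
save(crop(s,130,110,130,100,5,[],""),"grip2.png")
E
```

```text
t 4.62 tcp [0.4419 0.0164 0.1   ] yaw 3.9 w 0.0185 F [-1.1  0.2 -0.6]
[0.657, -0.016, 0.001, -0.001, -0.0, -0.0] rows>= 4.7
```

View pics/grip2.png

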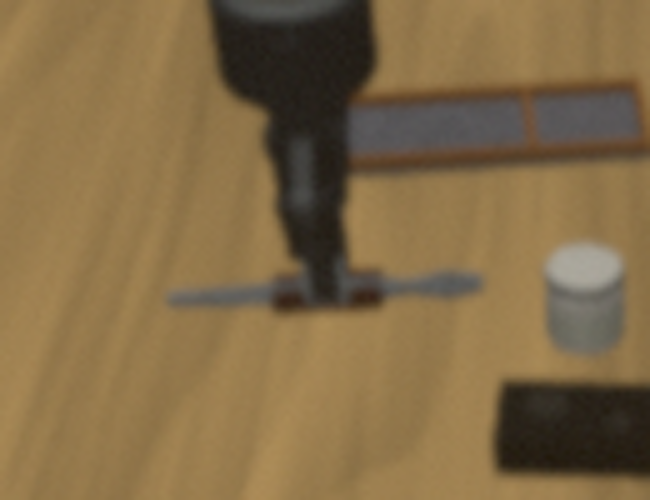

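The tweezers are gripped at the middle of the plates (row 290), level. Carrying them to the solder tray.

```bash
python3 go.py .511 -.26 .1 1.3
```

```text
t 4.67 tcp [0.4404 0.0166 0.0982] yaw 3.9 w 0.0191 F [-0.1 -0.  -0.4]
[0.936, -0.173, -0.005, -0.0, -0.0, 0.007] rows>= 6.8
```

servo_tool:
  targets: [0.657,-0.016,0,0,0,0,0.657,-0.016,0,0,0,0,0.657,-0.016,0,0,0,0,0.657,-0.016,0,0,0,0,0.657,-0.016,0,0,0,0,0.657,-0.016,0,0,0,0]

```text
t: 5.17
tcp_pos: [0.4574, -0.1845, 0.0964]
tcp_rot: [[0.063, -0.998, -0.001], [-0.998, -0.063, -0.002], [0.002, 0.001, -1.0]]
wrist_force: [0.6, 0.3, -0.5]
width: 0.0189
```

```bash
python3 go.py .511 -.26 .1 1.3  .511 -.26 .04 1.3
```

```text
t 5.17 tcp [ 0.4574 -0.1845  0.0964] yaw 3.6 w 0.0189 F [ 0.6  0.3 -0.5]
[0.262, -0.162, -0.012, 0.0, -0.0, 0.006] rows>= 2.2
[0.262, -0.162, 0.188, 0.0, -0.0, 0.006] rows>= 2.6
```

servo_tool:
  targets: [0.262,-0.162,0,0,0,0.006,0.262,-0.162,0,0,0,0.006,0.262,-0.162,0,0,0,0.006,0.262,-0.162,0.188,0,0,0.006,0.262,-0.162,0.188,0,0,0.006,0.262,-0.162,0.188,0,0,0.006,0.262,-0.162,0.188,0,0,0.006,0.262,-0.162,0.188,0,0,0.006]

```text
t: 5.83
tcp_pos: [0.5118, -0.2544, 0.0413]
tcp_rot: [[0.03, -1.0, 0.0], [-1.0, -0.03, -0.0], [0.0, -0.0, -1.0]]
wrist_force: [-0.0, -0.6, 0.8]
width: 0.0186
```

```bash
python3 go.py .511 -.26 .016 1.3;  python3 - <<'E'
from h import *
s,ds=cams.read_camera("top"); 
a=crop(s,330,165,120,140,4,traybx()[:4],""); 
s,ds=cams.read_camera("side"); b=crop(s,150,200,130,140,4,traybx()[:4],"",cam="side")
save(np.hstack([a,b])[:, :1000],"x.png"); save(cv2.resize(np.hstack([a,b]),(800,448)),"place1.png")
E
```

```text
t 5.83 tcp [ 0.5118 -0.2544  0.0413] yaw 1.7 w 0.0186 F [-0.  -0.6  0.8]
[0.019, 0.003, 0.084, -0.0, -0.0, 0.001] rows>= 0.6
```

View pics/place1.png

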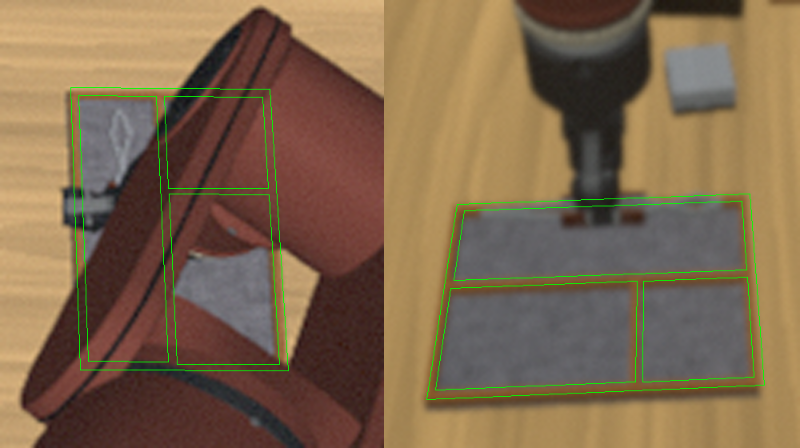

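The top view mostly shows the arm; the tweezers' tail is visible inside the long compartment at (122,130). The side view shows the plates at (600,217), near the +y rim. I'll let the arm settle, then lower.

servo_tool:
  targets: [0.015,0,0.03,0,0,0,0.015,0,0.03,0,0,0,0.015,0,0.03,0,0,0,0.015,0,0.03,0,0,0]

```text
t: 6.27
tcp_pos: [0.5116, -0.2594, 0.0319]
tcp_rot: [[0.029, -1.0, 0.0], [-1.0, -0.029, 0.0], [-0.0, -0.0, -1.0]]
wrist_force: [0.7, 0.6, -0.5]
width: 0.019
```

```bash
python3 go.py .511 -.261 .014 1.3
```

```text
t 6.27 tcp [ 0.5116 -0.2594  0.0319] yaw 1.7 w 0.019 F [ 0.7  0.6 -0.5]
[0.005, 0.002, 0.06, -0.0, 0.0, 0.001] rows>= 0.4
```

servo_tool:
  targets: [0.005,0,0.04,0,0,0.001,0.005,0,0.055,0,0,0.001,0.005,0,0.06,0,0,0.001,0.005,0,0.06,0,0,0.001,0.005,0,0.06,0,0,0.001]

```text
t: 6.68
tcp_pos: [0.5113, -0.2608, 0.0136]
tcp_rot: [[0.023, -1.0, -0.001], [-1.0, -0.023, 0.0], [-0.0, 0.001, -1.0]]
wrist_force: [-2.5, 0.4, 5.2]
width: 0.0186
```

```bash
python3 go.py .511 -.261 .013 1.3;  python3 - <<'E'
from h import *
s,ds=cams.read_camera("side"); b=crop(s,170,240,100,60,8,[],"",cam="side")
save(b,"place2.png")
E
```

```text
t 6.68 tcp [ 0.5113 -0.2608  0.0136] yaw 1.3 w 0.0186 F [-2.5  0.4  5.2]
[0.001, 0.001, 0.002, 0.0, 0.0, 0.0] rows>= 0.0
```

View pics/place2.png

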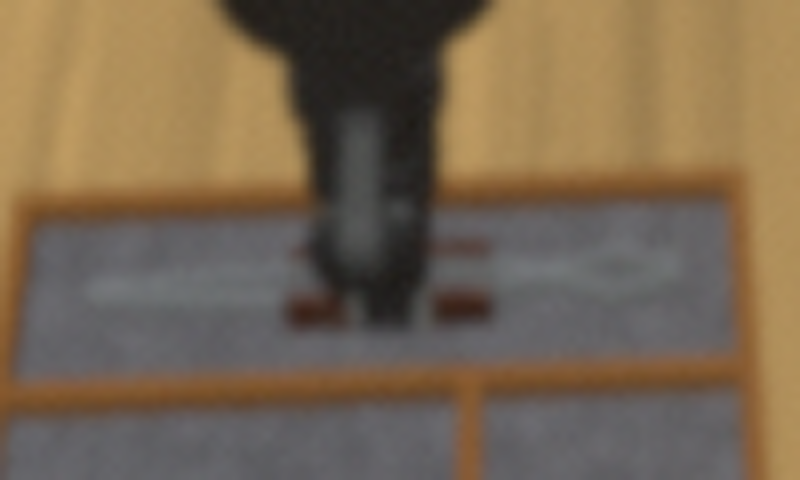

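The tweezers are on the floor (5 N) and centred in the long compartment. Releasing.

servo_tool:
  targets: [0,0,0,0,0,0,0,0,0,0,0,0,0,0,0,0,0,0,0,0,0,0,0,0]
  gripper: -0.36

```text
t: 7.07
tcp_pos: [0.5115, -0.2606, 0.0134]
tcp_rot: [[0.023, -1.0, -0.0], [-1.0, -0.023, 0.0], [-0.0, 0.0, -1.0]]
wrist_force: [0.5, 0.1, 0.6]
width: 0.0273
```

servo_tool:
  targets: [0,0,-0.04,0,0,0,0,0,-0.1,0,0,0,0,0,-0.2,0,0,0,0,0,-0.3,0,0,0,0,0,-0.35,0,0,0,0,0,-0.35,0,0,0,0,0,-0.35,0,0,0]

```text
t: 7.65
tcp_pos: [0.5126, -0.2614, 0.1208]
tcp_rot: [[0.023, -1.0, 0.003], [-1.0, -0.023, -0.002], [0.002, -0.003, -1.0]]
wrist_force: [-0.4, 1.2, -1.1]
width: 0.0277
```

```bash
python3 go.py .575 .001 .12 -3.5
```

```text
t 7.65 tcp [ 0.5126 -0.2614  0.1208] yaw 1.3 w 0.0277 F [-0.4  1.2 -1.1]
[-0.869, -0.228, 0.001, -0.0, -0.0, 0.013] rows>= 6.5
```

servo_tool:
  targets: [-0.869,-0.215,0,0,0,0.013,-0.869,-0.215,0,0,0,0.013,-0.869,-0.215,0,0,0,0.013,-0.869,-0.215,0,0,0,0.013,-0.869,-0.215,0,0,0,0.013,-0.869,-0.215,0,0,0,0.013,-0.869,-0.215,0,0,0,0.013,-0.869,-0.215,0,0,0,0.013,-0.869,-0.215,0,0,0,0.013,-0.869,-0.215,0,0,0,0.013]
  gripper: 0.76

```text
t: 8.48
tcp_pos: [0.5691, 0.0009, 0.1176]
tcp_rot: [[-0.058, -0.998, -0.002], [-0.998, 0.058, -0.0], [0.0, 0.002, -1.0]]
wrist_force: [0.5, 0.3, 0.9]
width: 0.075
```

```bash
python3 go.py .571 .001 .04 -3.5 .571 .001 .016 -3.5
```

```text
t 8.48 tcp [0.5691 0.0009 0.1176] yaw -3.3 w 0.075 F [0.5 0.3 0.9]
[-0.001, -0.007, 0.259, 0.0, -0.0, 0.0] rows>= 1.9
[-0.001, -0.007, 0.339, 0.0, -0.0, 0.0] rows>= 2.4
```

servo_tool:
  targets: [0,-0.007,0.13,0,0,0,0,-0.007,0.23,0,0,0,0,-0.007,0.3,0,0,0,0,-0.007,0.339,0,0,0,0,-0.007,0.339,0,0,0,0,-0.007,0.339,0,0,0]

```text
t: 8.98
tcp_pos: [0.5719, 0.0002, 0.0169]
tcp_rot: [[-0.06, -0.998, -0.001], [-0.998, 0.06, 0.0], [0.0, 0.001, -1.0]]
wrist_force: [1.0, -0.2, -0.6]
width: 0.0751
```

servo_tool:
  targets: [0,0,0,0,0,0,0,0,0,0,0,0,0,0,0,0,0,0,0,0,0,0,0,0,0,0,0,0,0,0]
  gripper: -1
  grip_force: 30

```text
t: 9.4
tcp_pos: [0.574, 0.0008, 0.0194]
tcp_rot: [[-0.058, -0.998, 0.004], [-0.998, 0.058, -0.001], [0.001, -0.004, -1.0]]
wrist_force: [-0.2, -1.5, 6.7]
width: 0.0493
```

servo_tool:
  targets: [0,0,-0.05,0,0,0,0,0,-0.15,0,0,0,0,0,-0.25,0,0,0,0,0,-0.25,0,0,0,0,0,-0.25,0,0,0]

```text
t: 9.82
tcp_pos: [0.5744, 0.0011, 0.0952]
tcp_rot: [[-0.058, -0.998, 0.006], [-0.998, 0.058, -0.001], [0.0, -0.006, -1.0]]
wrist_force: [0.3, 0.6, -0.6]
width: 0.0489
```

```bash
python3 go.py .5 -.285 .09 1.3;  python3 - <<'E'
from h import *
s,ds=cams.read_camera("side"); b=crop(s,190,130,120,90,6,[],"",cam="side")
save(b,"char.png")
E
```

```text
t 9.82 tcp [0.5744 0.0011 0.0952] yaw -3.3 w 0.0489 F [ 0.3  0.6 -0.6]
[0.966, 0.192, 0.016, -0.001, -0.0, -0.013] rows>= 7.1
```

View pics/char.png

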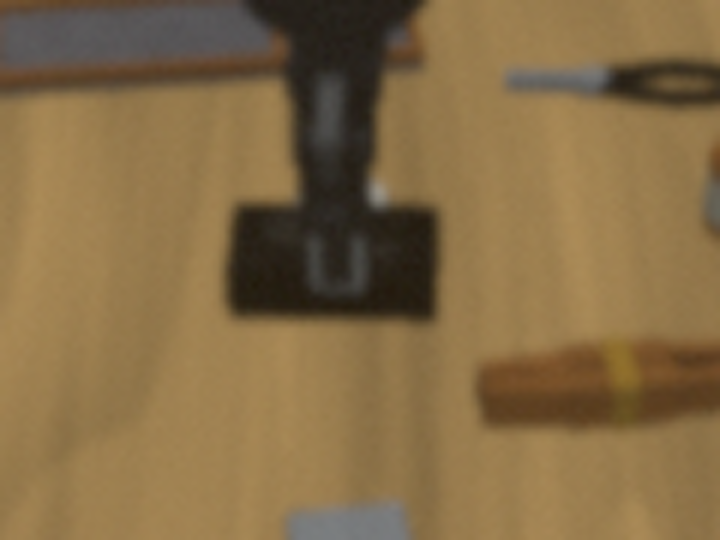

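The charcoal is held level and centred, with the fingertips clear of the underside. Carrying it over.

servo_tool:
  targets: [0.966,0.192,0,0,0,-0.013,0.966,0.192,0,0,0,-0.013,0.966,0.192,0,0,0,-0.013,0.966,0.192,0,0,0,-0.013,0.966,0.192,0,0,0,-0.013,0.966,0.192,0,0,0,-0.013,0.966,0.192,0,0,0,-0.013,0.966,0.192,0,0,0,-0.013,0.966,0.192,0,0,0,-0.013,0.966,0.192,0,0,0,-0.013]

```text
t: 10.7
tcp_pos: [0.4967, -0.284, 0.0905]
tcp_rot: [[0.022, -1.0, -0.002], [-1.0, -0.022, 0.002], [-0.002, 0.002, -1.0]]
wrist_force: [-0.6, 1.1, -0.6]
width: 0.0489
```

```bash
python3 go.py .474 -.334 .05 1.3 .474 -.334 .025 1.3
```

```text
t 10.7 tcp [ 0.4967 -0.284   0.0905] yaw 1.3 w 0.0489 F [-0.6  1.1 -0.6]
[0.165, 0.079, 0.135, 0.0, 0.0, -0.0] rows>= 1.6
[0.166, 0.079, 0.218, 0.0, 0.0, -0.0] rows>= 2.1
```

servo_tool:
  targets: [0.165,0.079,0,0,0,0,0.165,0.079,0,0,0,0,0.165,0.079,0,0,0,0,0.165,0.079,0.1,0,0,0,0.165,0.079,0.17,0,0,0,0.165,0.079,0.19,0,0,0,0.165,0.079,0.205,0,0,0,0.165,0.079,0.22,0,0,0,0.165,0.079,0.225,0,0,0,0.165,0.079,0.225,0,0,0,0.165,0.079,0.225,0,0,0]

```text
t: 11.62
tcp_pos: [0.476, -0.3351, 0.0256]
tcp_rot: [[0.024, -1.0, 0.001], [-1.0, -0.024, -0.001], [0.001, -0.001, -1.0]]
wrist_force: [-0.2, -0.2, -1.3]
width: 0.049
```

```bash
python3 go.py .474 -.334 .022 1.3;  python3 - <<'E'
from h import *
s,ds=cams.read_camera("side"); b=crop(s,150,230,130,100,6,[],"",cam="side")
save(b,"char2.png")
E
```

```text
t 11.62 tcp [ 0.476  -0.3351  0.0256] yaw 1.4 w 0.049 F [-0.2 -0.2 -1.3]
[-0.004, 0.006, 0.012, -0.0, -0.0, 0.0] rows>= 0.1
```

View pics/char2.png

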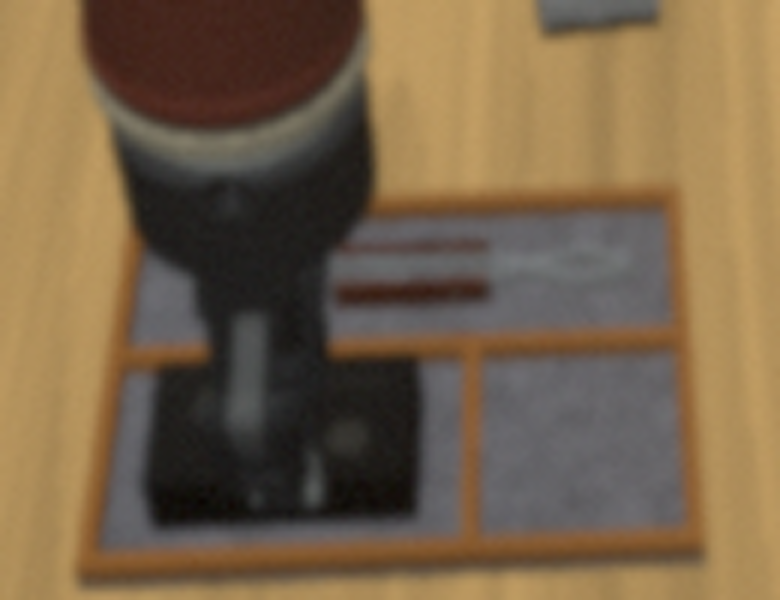

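The charcoal is inside its compartment, about a millimetre above the floor, and the tweezers lie flat. Lowering the last bit and releasing.

servo_tool:
  targets: [0,0,0.007,0,0,0,0,0,0.012,0,0,0,0,0,0.012,0,0,0]

```text
t: 11.92
tcp_pos: [0.4761, -0.3356, 0.0243]
tcp_rot: [[0.023, -1.0, 0.001], [-1.0, -0.023, -0.001], [0.001, -0.001, -1.0]]
wrist_force: [-5.1, 5.1, 18.9]
width: 0.0489
```

servo_tool:
  targets: [0,0,0,0,0,0,0,0,0,0,0,0,0,0,0,0,0,0,0,0,0,0,0,0]
  gripper: 0.4

```text
t: 12.25
tcp_pos: [0.4752, -0.3348, 0.0209]
tcp_rot: [[0.023, -1.0, 0.0], [-1.0, -0.023, 0.0], [-0.0, -0.0, -1.0]]
wrist_force: [-0.5, -0.0, 0.1]
width: 0.0599
```

servo_tool:
  targets: [0,0,-0.04,0,0,0,0,0,-0.1,0,0,0,0,0,-0.2,0,0,0,0,0,-0.3,0,0,0,0,0,-0.4,0,0,0,0,0,-0.4,0,0,0,0,0,-0.4,0,0,0]

```text
t: 12.83
tcp_pos: [0.4767, -0.3361, 0.1444]
tcp_rot: [[0.023, -1.0, 0.004], [-1.0, -0.023, -0.004], [0.004, -0.004, -1.0]]
wrist_force: [-0.4, 0.2, -0.5]
width: 0.0601
```

```bash
python3 go.py .54 -.06 .145 0
```

```text
t 12.83 tcp [ 0.4767 -0.3361  0.1444] yaw 1.3 w 0.0601 F [-0.4  0.2 -0.5]
[-0.915, -0.233, -0.005, -0.001, -0.001, 0.004] rows>= 6.8
```

servo_tool:
  targets: [-0.915,-0.233,0,0,0,0.004,-0.915,-0.233,0,0,0,0.004,-0.915,-0.233,0,0,0,0.004,-0.915,-0.233,0,0,0,0.004,-0.915,-0.233,0,0,0,0.004,-0.915,-0.233,0,0,0,0.004,-0.915,-0.233,0,0,0,0.004,-0.915,-0.233,0,0,0,0.004]
  gripper: 0.8

```text
t: 13.5
tcp_pos: [0.5382, -0.0528, 0.1395]
tcp_rot: [[0.003, -1.0, -0.002], [-1.0, -0.003, 0.003], [-0.003, 0.002, -1.0]]
wrist_force: [-0.7, -0.0, 0.4]
width: 0.077
```

```bash
python3 go.py .573 .102 .12 0
```

```text
t 13.5 tcp [ 0.5382 -0.0528  0.1395] yaw 0.2 w 0.077 F [-0.7 -0.   0.4]
[-0.515, -0.118, 0.066, 0.0, 0.0, 0.001] rows>= 3.8
```

servo_tool:
  targets: [-0.535,-0.118,0.07,0,0,0,-0.535,-0.118,0.07,0,0,0,-0.535,-0.118,0.07,0,0,0,-0.535,-0.118,0.07,0,0,0,-0.535,-0.118,0.07,0,0,0,-0.535,-0.118,0.07,0,0,0,-0.535,-0.118,0.07,0,0,0,-0.535,-0.118,0.07,0,0,0]

```text
t: 14.17
tcp_pos: [0.5739, 0.1003, 0.1194]
tcp_rot: [[-0.003, -1.0, -0.001], [-1.0, 0.003, -0.001], [0.001, 0.001, -1.0]]
wrist_force: [-0.7, -0.4, -0.5]
width: 0.0767
```

```bash
python3 go.py .573 .102 .05 0 .573 .102 .021 0
```

```text
t 14.17 tcp [0.5739 0.1003 0.1194] yaw -0.2 w 0.0767 F [-0.7 -0.4 -0.5]
[-0.006, 0.003, 0.231, 0.0, -0.0, -0.0] rows>= 1.7
[-0.006, 0.003, 0.328, 0.0, -0.0, -0.0] rows>= 2.4
```

servo_tool:
  targets: [-0.006,0.003,0.1,0,0,0,-0.006,0.003,0.2,0,0,0,-0.006,0.003,0.29,0,0,0,-0.006,0.003,0.325,0,0,0,-0.006,0.003,0.325,0,0,0,-0.006,0.003,0.325,0,0,0]

```text
t: 14.67
tcp_pos: [0.5736, 0.1025, 0.0228]
tcp_rot: [[-0.003, -1.0, -0.001], [-1.0, 0.003, -0.0], [0.0, 0.001, -1.0]]
wrist_force: [0.6, 0.5, 1.0]
width: 0.0769
```

servo_tool:
  targets: [0,0,0,0,0,0,0,0,0,0,0,0,0,0,0,0,0,0,0,0,0,0,0,0,0,0,0,0,0,0]
  gripper: -1
  grip_force: 30

```text
t: 15.08
tcp_pos: [0.5752, 0.1035, 0.025]
tcp_rot: [[-0.001, -1.0, 0.004], [-1.0, 0.001, -0.0], [0.0, -0.004, -1.0]]
wrist_force: [-1.6, -0.2, 5.4]
width: 0.0439
```

servo_tool:
  targets: [0,0,-0.05,0,0,0,0,0,-0.15,0,0,0,0,0,-0.25,0,0,0,0,0,-0.25,0,0,0,0,0,-0.25,0,0,0]

```text
t: 15.5
tcp_pos: [0.576, 0.1038, 0.1012]
tcp_rot: [[-0.001, -1.0, 0.007], [-1.0, 0.001, 0.0], [-0.0, -0.007, -1.0]]
wrist_force: [-0.0, -0.4, -1.1]
width: 0.0438
```

```bash
python3 go.py .575 -.18 .1 1.3;  python3 - <<'E'
from h import *
s,ds=cams.read_camera("side"); b=crop(s,190,100,120,90,6,[],"",cam="side")
save(b,"pot.png")
E
```

```text
t 15.5 tcp [0.576  0.1038 0.1012] yaw -0.1 w 0.0438 F [-0.  -0.4 -1.1]
[0.946, 0.002, 0.004, -0.001, 0.0, -0.004] rows>= 6.8
```

View pics/pot.png

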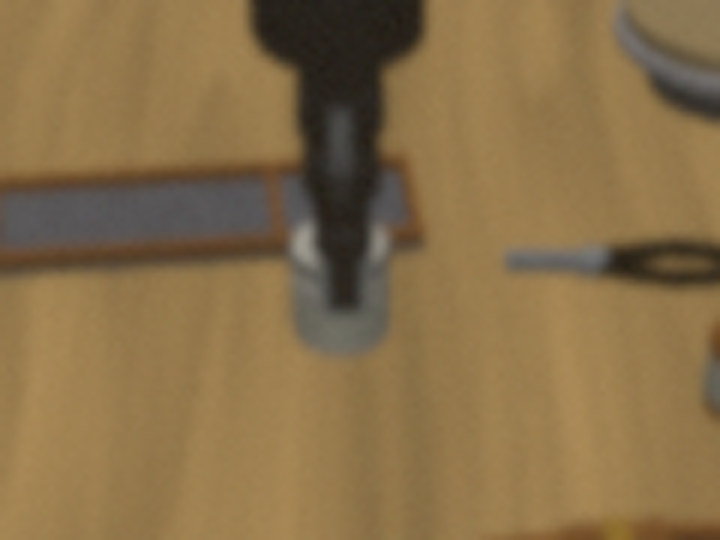

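The pot is gripped upright and centred (pot at (342,290)). Carrying it over.

servo_tool:
  targets: [0.946,0.002,0,0,0,-0.004,0.946,0.002,0,0,0,-0.004,0.946,0.002,0,0,0,-0.004,0.946,0.002,0,0,0,-0.004,0.946,0.002,0,0,0,-0.004,0.946,0.002,0,0,0,-0.004,0.946,0.002,0,0,0,-0.004,0.946,0.002,0,0,0,-0.004]

```text
t: 16.22
tcp_pos: [0.5713, -0.1863, 0.0964]
tcp_rot: [[0.018, -1.0, -0.001], [-1.0, -0.018, -0.002], [0.002, 0.001, -1.0]]
wrist_force: [-0.6, 0.1, -0.5]
width: 0.0436
```

servo_tool:
  targets: [0.5,0,0,0,0,0,0.5,0,0,0,0,0,0.5,0,0,0,0,0,0.5,0,0,0,0,0,0.5,0,0,0,0,0,0.5,0,0,0,0,0,0.5,0,0,0,0,0,0.5,0,0,0,0,0]

```text
t: 16.88
tcp_pos: [0.5756, -0.3282, 0.0964]
tcp_rot: [[0.025, -1.0, -0.002], [-1.0, -0.025, 0.002], [-0.002, 0.002, -1.0]]
wrist_force: [-0.6, 0.1, 0.2]
width: 0.0441
```

```bash
python3 go.py .575 -.331 .04 1.3 .575 -.331 .029 1.3
```

```text
t 16.88 tcp [ 0.5756 -0.3282  0.0964] yaw 1.4 w 0.0441 F [-0.6  0.1  0.2]
[0.01, 0.002, 0.188, 0.0, 0.0, 0.0] rows>= 1.4
[0.01, 0.002, 0.225, 0.0, 0.0, 0.0] rows>= 1.6
```

servo_tool:
  targets: [0.008,0.002,0.08,0,0,0,0.008,0.002,0.15,0,0,0,0.008,0.002,0.19,0,0,0,0.008,0.002,0.205,0,0,0,0.008,0.002,0.215,0,0,0,0.008,0.002,0.222,0,0,0,0.008,0.002,0.222,0,0,0,0.008,0.002,0.222,0,0,0]

```text
t: 17.55
tcp_pos: [0.5761, -0.333, 0.0321]
tcp_rot: [[0.024, -1.0, 0.001], [-1.0, -0.024, -0.001], [0.001, -0.001, -1.0]]
wrist_force: [0.1, 0.1, -0.3]
width: 0.0433
```

servo_tool:
  targets: [0,0,0.006,0,0,0,0,0,0.006,0,0,0,0,0,0.006,0,0,0]

```text
t: 17.8
tcp_pos: [0.576, -0.3332, 0.0301]
tcp_rot: [[0.023, -1.0, 0.002], [-1.0, -0.023, -0.001], [0.001, -0.002, -1.0]]
wrist_force: [0.6, -0.1, 1.1]
width: 0.0437
```

```bash
python3 go.py;  python3 - <<'E'
from h import *
s,ds=cams.read_camera("side"); b=crop(s,150,220,130,100,6,[],"",cam="side")
save(b,"pot2.png")
E
```

```text
t 17.8 tcp [ 0.576  -0.3332  0.0301] yaw 1.3 w 0.0437 F [ 0.6 -0.1  1.1]
```

View pics/pot2.png

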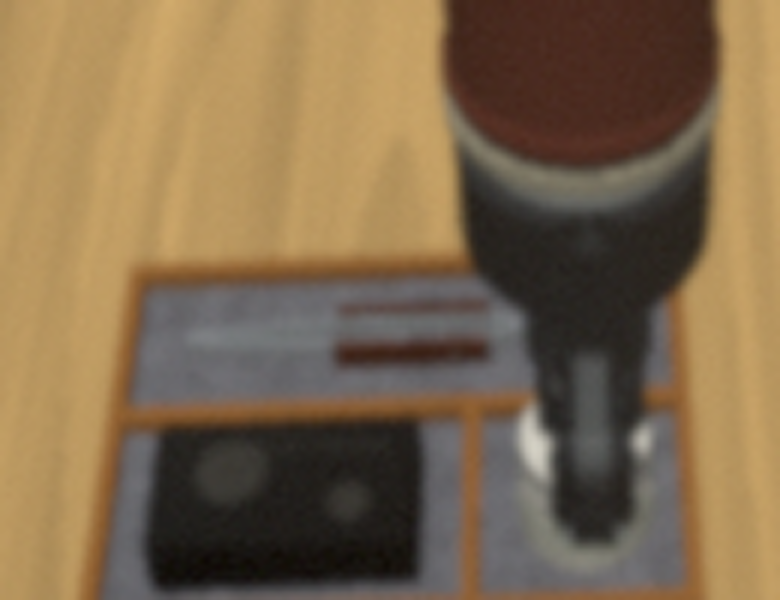

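The pot sits centred in the small compartment and the charcoal lies flat. I've used 12 of 16 pictures. Releasing.

servo_tool:
  targets: [0,0,0.003,0,0,0,0,0,0.003,0,0,0,0,0,0.003,0,0,0]

```text
t: 18.1
tcp_pos: [0.5761, -0.3333, 0.03]
tcp_rot: [[0.023, -1.0, 0.001], [-1.0, -0.023, -0.001], [0.001, -0.001, -1.0]]
wrist_force: [-2.5, 1.1, 7.6]
width: 0.0439
```

servo_tool:
  targets: [0,0,0,0,0,0,0,0,0,0,0,0,0,0,0,0,0,0,0,0,0,0,0,0]
  gripper: 0.35

```text
t: 18.43
tcp_pos: [0.575, -0.3324, 0.0277]
tcp_rot: [[0.023, -1.0, -0.001], [-1.0, -0.023, 0.0], [-0.001, 0.001, -1.0]]
wrist_force: [0.5, -0.3, 0.1]
width: 0.0575
```

servo_tool:
  targets: [0,0,-0.04,0,0,0,0,0,-0.1,0,0,0,0,0,-0.2,0,0,0,0,0,-0.3,0,0,0,0,0,-0.4,0,0,0,0,0,-0.4,0,0,0,0,0,-0.4,0,0,0]

```text
t: 19.02
tcp_pos: [0.5771, -0.3338, 0.1523]
tcp_rot: [[0.023, -1.0, 0.005], [-1.0, -0.023, -0.004], [0.004, -0.005, -1.0]]
wrist_force: [0.3, 0.2, -0.7]
width: 0.0573
```

```bash
python3 go.py .64 -.06 .145 5
```

```text
t 19.02 tcp [ 0.5771 -0.3338  0.1523] yaw 1.3 w 0.0573 F [ 0.3  0.2 -0.7]
[-0.908, -0.231, 0.022, -0.001, -0.001, -0.01] rows>= 6.7
```

servo_tool:
  targets: [-0.908,-0.231,0,0,0,-0.01,-0.908,-0.231,0,0,0,-0.01,-0.908,-0.231,0,0,0,-0.01,-0.908,-0.231,0,0,0,-0.01,-0.908,-0.231,0,0,0,-0.01,-0.908,-0.231,0,0,0,-0.01,-0.908,-0.231,0,0,0,-0.01,-0.908,-0.231,0,0,0,-0.01]

```text
t: 19.68
tcp_pos: [0.638, -0.0521, 0.1468]
tcp_rot: [[0.092, -0.996, -0.002], [-0.996, -0.092, 0.003], [-0.003, 0.002, -1.0]]
wrist_force: [-0.2, -0.9, -0.2]
width: 0.0576
```

servo_tool:
  targets: [-0.233,-0.175,0.1,0,0,0,-0.233,-0.175,0.1,0,0,0,-0.233,-0.175,0.1,0,0,0,-0.233,-0.175,0.1,0,0,0,-0.233,-0.175,0.1,0,0,0,-0.233,-0.175,0.1,0,0,0,-0.233,-0.175,0.1,0,0,0]
  gripper: 0.5

```text
t: 20.27
tcp_pos: [0.6843, 0.0138, 0.1187]
tcp_rot: [[0.085, -0.996, 0.0], [-0.996, -0.085, -0.0], [0.0, -0.0, -1.0]]
wrist_force: [-0.3, -0.8, 0.4]
width: 0.0639
```

```bash
python3 go.py .697 .0055 .05 5 .697 .0055 .011 5
```

```text
t 20.27 tcp [0.6843 0.0138 0.1187] yaw 4.8 w 0.0639 F [-0.3 -0.8  0.4]
[0.031, -0.04, 0.229, -0.0, -0.0, -0.0] rows>= 1.7
[0.031, -0.04, 0.359, -0.0, -0.0, -0.0] rows>= 2.6
```

servo_tool:
  targets: [0.031,-0.04,0.1,0,0,0,0.031,-0.04,0.2,0,0,0,0.031,-0.04,0.23,0,0,0,0.031,-0.04,0.23,0,0,0,0.031,-0.04,0.23,0,0,0]

```text
t: 20.68
tcp_pos: [0.6968, 0.0066, 0.0494]
tcp_rot: [[0.085, -0.996, -0.001], [-0.996, -0.085, 0.0], [-0.0, 0.001, -1.0]]
wrist_force: [0.9, 0.1, 0.2]
width: 0.0639
```

```bash
python3 go.py .697 .0055 .011 5
```

```text
t 20.68 tcp [0.6968 0.0066 0.0494] yaw 4.9 w 0.0639 F [0.9 0.1 0.2]
[0.004, -0.001, 0.128, 0.0, 0.0, -0.0] rows>= 0.9
```

servo_tool:
  targets: [0.004,0,0.06,0,0,0,0.004,0,0.11,0,0,0,0.004,0,0.128,0,0,0,0.004,0,0.128,0,0,0,0.004,0,0.128,0,0,0]

```text
t: 21.1
tcp_pos: [0.6973, 0.0061, 0.011]
tcp_rot: [[0.086, -0.996, -0.0], [-0.996, -0.086, 0.0], [-0.0, 0.0, -1.0]]
wrist_force: [-0.3, 0.3, -1.0]
width: 0.0638
```

servo_tool:
  targets: [0,0,0,0,0,0,0,0,0,0,0,0,0,0,0,0,0,0,0,0,0,0,0,0,0,0,0,0,0,0,0,0,0,0,0,0]
  gripper: -1
  grip_force: 30

```text
t: 21.6
tcp_pos: [0.6984, 0.006, 0.0121]
tcp_rot: [[0.086, -0.996, 0.002], [-0.996, -0.086, -0.0], [0.0, -0.002, -1.0]]
wrist_force: [-0.5, 1.1, 5.7]
width: 0.0331
```

servo_tool:
  targets: [0,0,-0.05,0,0,0,0,0,-0.15,0,0,0,0,0,-0.25,0,0,0,0,0,-0.35,0,0,0,0,0,-0.35,0,0,0,0,0,-0.35,0,0,0]

```text
t: 22.1
tcp_pos: [0.6992, 0.0059, 0.1196]
tcp_rot: [[0.086, -0.996, 0.005], [-0.996, -0.086, -0.001], [0.001, -0.005, -1.0]]
wrist_force: [0.7, 0.4, -0.7]
width: 0.0335
```

```bash
python3 go.py .56 .2 .125 5.4;  python3 - <<'E'
from h import *
s,ds=cams.read_camera("side"); b=crop(s,230,110,130,100,6,[],"",cam="side")
save(b,"clamp.png")
E
```

```text
t 22.1 tcp [0.6992 0.0059 0.1196] yaw 4.9 w 0.0335 F [ 0.7  0.4 -0.7]
[-0.685, 0.406, -0.021, -0.001, -0.0, -0.001] rows>= 5.7
```

View pics/clamp.png

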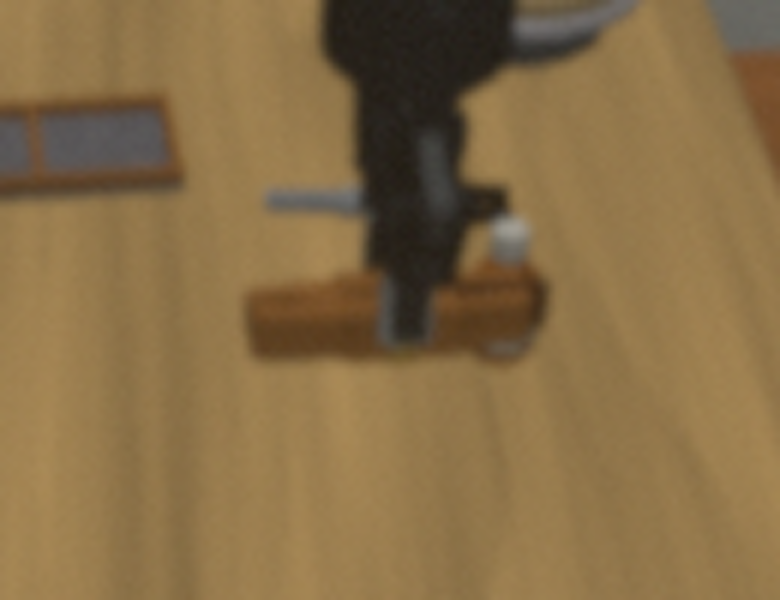

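The clamp is held level at its brass band (finger at (408,310)). Carrying it to the ring tray.

servo_tool:
  targets: [-0.685,0.406,0,0,0,-0.001,-0.685,0.406,0,0,0,-0.001,-0.685,0.406,0,0,0,-0.001,-0.685,0.406,0,0,0,-0.001,-0.685,0.406,0,0,0,-0.001,-0.685,0.406,0,0,0,-0.001,-0.685,0.406,0,0,0,-0.001,-0.685,0.406,0,0,0,-0.001]

```text
t: 22.82
tcp_pos: [0.5558, 0.2014, 0.1138]
tcp_rot: [[0.096, -0.995, -0.004], [-0.995, -0.096, -0.001], [0.001, 0.004, -1.0]]
wrist_force: [0.2, 0.2, -0.3]
width: 0.0329
```

```bash
python3 go.py .462 .311 .08 5.4
```

```text
t 22.82 tcp [0.5558 0.2014 0.1138] yaw 5.5 w 0.0329 F [ 0.2  0.2 -0.3]
[-0.393, 0.276, 0.113, 0.001, -0.0, 0.0] rows>= 3.6
```

servo_tool:
  targets: [-0.393,0.285,0.1,0,0,0,-0.393,0.285,0.1,0,0,0,-0.393,0.285,0.1,0,0,0,-0.393,0.285,0.1,0,0,0,-0.393,0.285,0.1,0,0,0,-0.393,0.285,0.1,0,0,0,-0.393,0.285,0.1,0,0,0,-0.393,0.285,0.1,0,0,0]

```text
t: 23.48
tcp_pos: [0.4638, 0.3086, 0.0859]
tcp_rot: [[0.091, -0.996, 0.001], [-0.996, -0.091, -0.0], [0.0, -0.001, -1.0]]
wrist_force: [0.8, -0.3, -0.6]
width: 0.0332
```

```bash
python3 go.py .462 .311 .03 5.4 .462 .311 .017 5.4
```

```text
t 23.48 tcp [0.4638 0.3086 0.0859] yaw 5.2 w 0.0332 F [ 0.8 -0.3 -0.6]
[-0.009, 0.005, 0.186, -0.0, -0.0, -0.001] rows>= 1.3
[-0.009, 0.005, 0.23, -0.0, -0.0, -0.001] rows>= 1.7
```

servo_tool:
  targets: [-0.007,0.005,0.08,0,0,0,-0.007,0.005,0.15,0,0,0,-0.007,0.005,0.19,0,0,0,-0.007,0.005,0.21,0,0,0,-0.007,0.005,0.22,0,0,0,-0.007,0.005,0.225,0,0,0,-0.007,0.005,0.225,0,0,0,-0.007,0.005,0.225,0,0,0]

```text
t: 24.15
tcp_pos: [0.4615, 0.3121, 0.0193]
tcp_rot: [[0.092, -0.996, 0.002], [-0.996, -0.092, 0.001], [-0.001, -0.002, -1.0]]
wrist_force: [0.1, -0.1, -0.4]
width: 0.033
```

servo_tool:
  targets: [0,0,0.005,0,0,0,0,0,0.005,0,0,0,0,0,0.005,0,0,0]

```text
t: 24.4
tcp_pos: [0.4608, 0.3119, 0.0172]
tcp_rot: [[0.093, -0.996, 0.001], [-0.996, -0.093, 0.0], [-0.0, -0.001, -1.0]]
wrist_force: [0.2, -0.9, -0.2]
width: 0.033
```

```bash
python3 go.py;  python3 - <<'E'
from h import *
s,ds=cams.read_camera("side"); b=crop(s,170,85,110,80,7,[],"",cam="side")
save(b,"clamp2.png")
E
```

```text
t 24.4 tcp [0.4608 0.3119 0.0172] yaw 5.3 w 0.033 F [ 0.2 -0.9 -0.2]
```

View pics/clamp2.png

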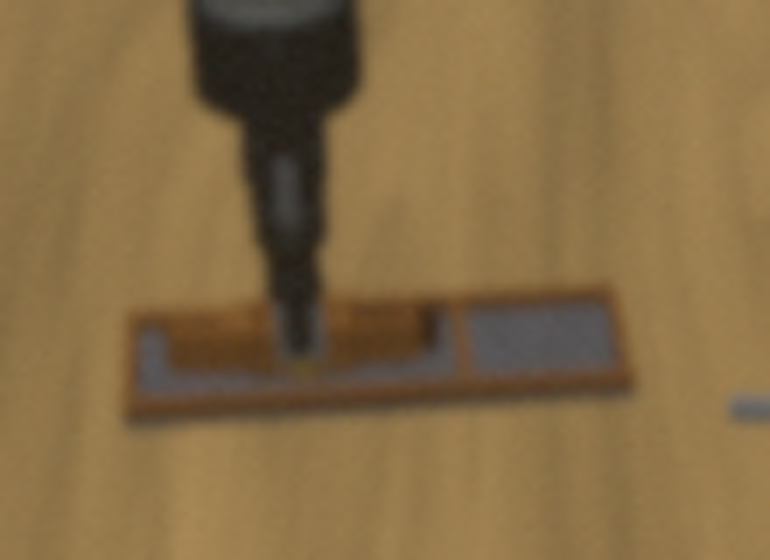

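The clamp is inside the long compartment, with gaps at both ends (columns 165 and 440). Touching down and releasing.

servo_tool:
  targets: [0,0,0.005,0,0,0,0,0,0.005,0,0,0,0,0,0.005,0,0,0]

```text
t: 24.7
tcp_pos: [0.4608, 0.3119, 0.017]
tcp_rot: [[0.093, -0.996, -0.0], [-0.996, -0.093, -0.0], [0.0, 0.0, -1.0]]
wrist_force: [-6.2, -2.9, 11.7]
width: 0.0332
```

servo_tool:
  targets: [0,0,0,0,0,0,0,0,0,0,0,0,0,0,0,0,0,0,0,0,0,0,0,0]
  gripper: -0.07

```text
t: 25.03
tcp_pos: [0.4606, 0.3118, 0.0151]
tcp_rot: [[0.092, -0.996, -0.0], [-0.996, -0.092, -0.0], [0.0, 0.0, -1.0]]
wrist_force: [-1.0, 0.5, 0.2]
width: 0.0398
```

servo_tool:
  targets: [0,0,-0.04,0,0,0,0,0,-0.1,0,0,0,0,0,-0.2,0,0,0,0,0,-0.3,0,0,0,0,0,-0.4,0,0,0,0,0,-0.4,0,0,0,0,0,-0.4,0,0,0]

```text
t: 25.62
tcp_pos: [0.4625, 0.3127, 0.1387]
tcp_rot: [[0.092, -0.996, 0.005], [-0.996, -0.092, 0.003], [-0.002, -0.006, -1.0]]
wrist_force: [0.0, 0.9, -0.6]
width: 0.0397
```

```bash
python3 go.py .53 .05 .125 7.5
```

```text
t 25.62 tcp [0.4625 0.3127 0.1387] yaw 5.3 w 0.0397 F [ 0.   0.9 -0.6]
[0.893, -0.143, 0.044, -0.001, 0.0, -0.006] rows>= 6.5
```

Next is the bench block at (.576, -.106), yaw 8.

servo_tool:
  targets: [0.893,-0.143,0,0,0,-0.006,0.893,-0.143,0,0,0,-0.006,0.893,-0.143,0,0,0,-0.006,0.893,-0.143,0,0,0,-0.006,0.893,-0.143,0,0,0,-0.006,0.893,-0.143,0,0,0,-0.006,0.893,-0.143,0,0,0,-0.006,0.893,-0.143,0,0,0,-0.006]
  gripper: 0.8

```text
t: 26.28
tcp_pos: [0.5281, 0.0447, 0.1341]
tcp_rot: [[0.125, -0.992, -0.002], [-0.992, -0.125, -0.001], [0.001, 0.002, -1.0]]
wrist_force: [-0.4, 0.1, -0.4]
width: 0.0769
```

servo_tool:
  targets: [0.52,-0.08,0.06,0,0,0,0.52,-0.08,0.06,0,0,0,0.52,-0.08,0.06,0,0,0,0.52,-0.08,0.06,0,0,0,0.52,-0.08,0.06,0,0,0,0.52,-0.08,0.06,0,0,0,0.52,-0.08,0.06,0,0,0,0.52,-0.08,0.06,0,0,0]

```text
t: 26.95
tcp_pos: [0.5714, -0.1009, 0.1166]
tcp_rot: [[0.131, -0.991, -0.002], [-0.991, -0.131, 0.001], [-0.001, 0.001, -1.0]]
wrist_force: [-0.3, -0.1, 0.6]
width: 0.0768
```

```bash
python3 go.py .576 -.106 .05 8 .576 -.106 .014 8
```

```text
t 26.95 tcp [ 0.5714 -0.1009  0.1166] yaw 7.5 w 0.0768 F [-0.3 -0.1  0.6]
[0.019, -0.013, 0.222, 0.0, 0.0, -0.001] rows>= 1.6
[0.019, -0.013, 0.342, 0.0, 0.0, -0.001] rows>= 2.5
```

servo_tool:
  targets: [0.016,-0.013,0.1,0,0,-0.001,0.016,-0.013,0.2,0,0,-0.001,0.016,-0.013,0.29,0,0,-0.001,0.016,-0.013,0.32,0,0,-0.001,0.016,-0.013,0.34,0,0,-0.001,0.016,-0.013,0.34,0,0,-0.001,0.016,-0.013,0.34,0,0,-0.001]

```text
t: 27.53
tcp_pos: [0.5776, -0.1065, 0.0166]
tcp_rot: [[0.137, -0.991, 0.002], [-0.991, -0.137, -0.0], [0.001, -0.002, -1.0]]
wrist_force: [0.3, 0.1, 0.7]
width: 0.0766
```

servo_tool:
  targets: [0,0,0,0,0,0,0,0,0,0,0,0,0,0,0,0,0,0,0,0,0,0,0,0,0,0,0,0,0,0]
  gripper: -1
  grip_force: 60

```text
t: 27.95
tcp_pos: [0.5782, -0.1072, 0.0176]
tcp_rot: [[0.136, -0.991, 0.003], [-0.991, -0.136, -0.001], [0.001, -0.003, -1.0]]
wrist_force: [-0.8, 0.9, 5.6]
width: 0.0477
```

servo_tool:
  targets: [0,0,-0.05,0,0,0,0,0,-0.15,0,0,0,0,0,-0.25,0,0,0,0,0,-0.3,0,0,0,0,0,-0.3,0,0,0,0,0,-0.3,0,0,0]

```text
t: 28.45
tcp_pos: [0.5772, -0.1071, 0.1062]
tcp_rot: [[0.136, -0.991, 0.002], [-0.991, -0.136, -0.001], [0.001, -0.002, -1.0]]
wrist_force: [-0.5, -0.1, -2.9]
width: 0.0473
```

```bash
python3 go.py .575 .17 .105 5.4
```

```text
t 28.45 tcp [ 0.5772 -0.1071  0.1062] yaw 7.8 w 0.0473 F [-0.5 -0.1 -2.9]
[-0.916, -0.118, 0.003, -0.0, -0.0, 0.007] rows>= 6.6
```

servo_tool:
  targets: [-0.916,-0.118,0,0,0,0.007,-0.916,-0.118,0,0,0,0.007,-0.916,-0.118,0,0,0,0.007,-0.916,-0.118,0,0,0,0.007,-0.916,-0.118,0,0,0,0.007,-0.916,-0.118,0,0,0,0.007,-0.916,-0.118,0,0,0,0.007,-0.916,-0.118,0,0,0,0.007,-0.916,-0.118,0,0,0,0.007]

```text
t: 29.2
tcp_pos: [0.5722, 0.1716, 0.1026]
tcp_rot: [[0.096, -0.995, -0.004], [-0.995, -0.096, -0.001], [0.0, 0.004, -1.0]]
wrist_force: [-0.6, -0.9, -3.9]
width: 0.0473
```

```bash
python3 go.py .575 .321 .08 5.4
```

```text
t 29.2 tcp [0.5722 0.1716 0.1026] yaw 5.5 w 0.0473 F [-0.6 -0.9 -3.9]
[-0.495, -0.057, 0.075, 0.001, -0.0, 0.0] rows>= 3.6
```

servo_tool:
  targets: [-0.5,-0.053,0.08,0,0,0,-0.5,-0.053,0.08,0,0,0,-0.5,-0.053,0.08,0,0,0,-0.5,-0.053,0.08,0,0,0,-0.5,-0.053,0.08,0,0,0,-0.5,-0.053,0.08,0,0,0,-0.5,-0.053,0.08,0,0,0,-0.5,-0.053,0.08,0,0,0]

```text
t: 29.87
tcp_pos: [0.5763, 0.319, 0.0805]
tcp_rot: [[0.09, -0.996, -0.001], [-0.996, -0.09, -0.001], [0.001, 0.001, -1.0]]
wrist_force: [-0.3, -0.4, -3.9]
width: 0.0476
```

```bash
python3 go.py .575 .321 .035 5.4 .575 .321 .023 5.4
```

```text
t 29.87 tcp [0.5763 0.319  0.0805] yaw 5.2 w 0.0476 F [-0.3 -0.4 -3.9]
[-0.007, 0.004, 0.152, 0.0, -0.0, -0.001] rows>= 1.1
[-0.007, 0.004, 0.192, 0.0, -0.0, -0.001] rows>= 1.4
```

servo_tool:
  targets: [-0.006,0.003,0.07,0,0,0,-0.006,0.003,0.12,0,0,0,-0.006,0.003,0.15,0,0,0,-0.006,0.003,0.17,0,0,0,-0.006,0.003,0.18,0,0,0,-0.006,0.003,0.187,0,0,0,-0.006,0.003,0.187,0,0,0,-0.006,0.003,0.187,0,0,0]

```text
t: 30.53
tcp_pos: [0.5758, 0.3229, 0.0259]
tcp_rot: [[0.092, -0.996, 0.001], [-0.996, -0.092, 0.0], [-0.0, -0.001, -1.0]]
wrist_force: [0.1, 0.9, -3.3]
width: 0.0471
```

```bash
python3 go.py .575 .321 .022 5.4;  python3 - <<'E'
from h import *
s,ds=cams.read_camera("side"); b=crop(s,170,85,110,80,7,[],"",cam="side")
save(b,"blk.png")
E
```

```text
t 30.53 tcp [0.5758 0.3229 0.0259] yaw 5.3 w 0.0471 F [ 0.1  0.9 -3.3]
[0.006, 0.003, 0.013, -0.0, 0.0, -0.0] rows>= 0.1
```

View pics/blk.png

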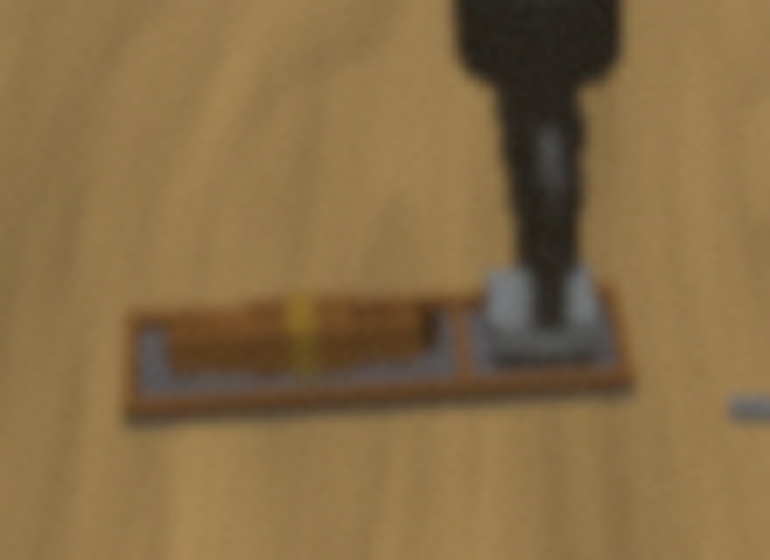

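The block hangs centred over the square compartment and the clamp lies flat. Lowering gently.

servo_tool:
  targets: [0.004,0,0.004,0,0,0,0.004,0,0.008,0,0,0,0.004,0,0.01,0,0,0,0.004,0,0.01,0,0,0,0.004,0,0.01,0,0,0]

```text
t: 31.0
tcp_pos: [0.5756, 0.3216, 0.0227]
tcp_rot: [[0.092, -0.996, 0.0], [-0.996, -0.092, 0.0], [-0.0, -0.0, -1.0]]
wrist_force: [-1.4, -0.0, -0.4]
width: 0.0477
```

Contact: the 400 g load has come off the wrist. One more millimetre, then release.

servo_tool:
  targets: [0,0,0.003,0,0,0,0,0,0.003,0,0,0]

```text
t: 31.17
tcp_pos: [0.5756, 0.3216, 0.0227]
tcp_rot: [[0.093, -0.996, 0.0], [-0.996, -0.093, -0.0], [0.0, -0.0, -1.0]]
wrist_force: [-3.8, -1.7, 5.9]
width: 0.0475
```

servo_tool:
  targets: [0,0,0,0,0,0,0,0,0,0,0,0,0,0,0,0,0,0,0,0,0,0,0,0]
  gripper: 0.4

```text
t: 31.5
tcp_pos: [0.5755, 0.3216, 0.0214]
tcp_rot: [[0.092, -0.996, 0.0], [-0.996, -0.092, 0.0], [-0.0, -0.0, -1.0]]
wrist_force: [0.1, -0.3, -0.1]
width: 0.0598
```

servo_tool:
  targets: [0,0,-0.04,0,0,0,0,0,-0.1,0,0,0,0,0,-0.2,0,0,0,0,0,-0.3,0,0,0,0,0,-0.4,0,0,0,0,0,-0.5,0,0,0,0,0,-0.5,0,0,0]

```text
t: 32.08
tcp_pos: [0.5794, 0.3233, 0.1809]
tcp_rot: [[0.093, -0.996, 0.012], [-0.996, -0.092, 0.005], [-0.004, -0.013, -1.0]]
wrist_force: [0.1, 0.8, 1.4]
width: 0.06
```

servo_tool:
  targets: [0.95,0.3,0,0,0,0,0.95,0.3,0,0,0,0,0.95,0.3,0,0,0,0,0.95,0.3,0,0,0,0,0.95,0.3,0,0,0,0,0.95,0.3,0,0,0,0,0.95,0.3,0,0,0,0,0.95,0.3,0,0,0,0,0.95,0.3,0,0,0,0,0.95,0.3,0,0,0,0]

```text
t: 32.92
tcp_pos: [0.5125, 0.0295, 0.172]
tcp_rot: [[0.091, -0.996, 0.001], [-0.996, -0.091, 0.001], [-0.0, -0.001, -1.0]]
wrist_force: [-0.2, 0.4, -0.5]
width: 0.0596
```

```bash
python3 - <<'E'
from h import *
im,d=cams.read_camera("top"); s,ds=cams.read_camera("side"); bx=traybx()
print(round(get_state()["t"],2))
def loc(T,w):
    a=np.radians(T[2]); v=np.asarray(w)[:,:2]-T[:2]; return v@np.array([[np.cos(a),-np.sin(a)],[np.sin(a),np.cos(a)]])*1000
for cam,dd in (("top",d),("side",ds)):
  W=cloud(cam,dd)
  for n,T in (("tweezers",ST),("charcoal",ST),("flux_pot",ST),("ring_clamp",RT),("bench_block",RT),("bottle",None),("pliers",None),("bowl",None)):
    for r in cams.silhouettes(cam,n)[:1]:
        q=W[r["pixels"]&(dd>0)]
        if len(q)<8: continue
        z=np.percentile(q[:,2],[5,95]); top=q[q[:,2]>z[1]-.008]
        l=loc(T,top) if T else top[:,:2]*1000
        print(cam,n,round(r["conf"],2),"z95",round(z[1],3),"topz sd",round(top[:,2].std(),4),"lo",np.round(np.percentile(l,2,0)),"hi",np.round(np.percentile(l,98,0)))
a=crop(im,90,100,340,200,2.35,bx,""); b=crop(s,150,85,300,250,1.2,[],"",cam="side")
r=np.zeros((a.shape[0],a.shape[1],3),np.uint8); save(a,"end_top.png")
E
```

```text
33.02
top tweezers 0.53 z95 0.019 topz sd 0.0022 lo [-36.  31.] hi [75. 50.]
top charcoal 0.17 z95 0.015 topz sd 0.003 lo [-103.  -72.] hi [101.  76.]
top flux_pot 0.64 z95 0.056 topz sd 0.0018 lo [ 44. -50.] hi [ 82. -12.]
top ring_clamp 0.88 z95 0.034 topz sd 0.0021 lo [-95. -14.] hi [21. 17.]
top bench_block 0.94 z95 0.033 topz sd 0.0019 lo [ 54. -23.] hi [100.  23.]
top bottle 0.71 z95 0.073 topz sd 0.0023 lo [764. 133.] hi [780. 149.]
top pliers 0.81 z95 0.012 topz sd 0.0021 lo [665. 246.] hi [785. 278.]
top bowl 0.67 z95 0.046 topz sd 0.0028 lo [ 725. -212.] hi [ 830. -108.]
side tweezers 0.81 z95 0.017 topz sd 0.0023 lo [-67.  27.] hi [75. 47.]
side charcoal 0.66 z95 0.034 topz sd 0.0015 lo [-81. -61.] hi [  5. -14.]
side flux_pot 0.6 z95 0.054 topz sd 0.0016 lo [ 43. -57.] hi [ 83. -17.]
side ring_clamp 0.69 z95 0.032 topz sd 0.0311 lo [ -97. -285.] hi [21. 14.]
side bench_block 0.55 z95 0.032 topz sd 0.0019 lo [ 52. -28.] hi [100.  21.]
side bottle 0.62 z95 0.071 topz sd 0.0028 lo [763. 130.] hi [778. 144.]
side pliers 0.52 z95 0.011 topz sd 0.0024 lo [668. 240.] hi [786. 274.]
side bowl 0.57 z95 0.044 topz sd 0.0027 lo [ 724. -216.] hi [ 828. -111.]
```

View pics/end_top.png

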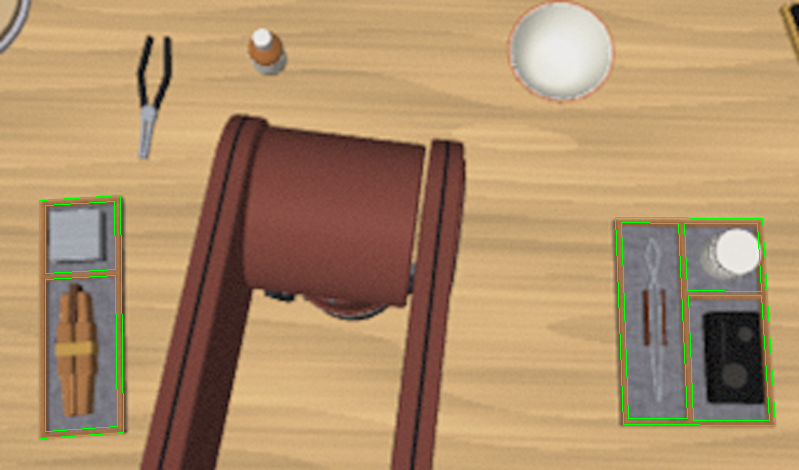

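The final top view shows all five pieces inside their compartments, at the right heights and flat. The bottle, pliers and bowl haven't moved. Handing in.

```bash
python3 -c "
from h import *
print(workorder.sign_off(), get_state()['t'])"
```

```text
the job is handed in; nothing more can be done
the job is handed in; nothing more can be done
```

Both kits are made up and the job is handed in, at about 33 s on the robot's clock. I placed the pieces in the order asked: tweezers, charcoal, flux pot, ring clamp, bench block.

- **Placement:** The last top and side views show every piece inside its own compartment. Top heights are within about 3 mm of those expected for lying on the floor, about the same as the depth offset seen at the start.
- **Bystanders:** The bottle, pliers and bowl are where they were, and the arm stood clear at hand-in.
- **Forces:** The highest wrist-force reading was about 19 N, at the charcoal touch-down.
- **Check that failed:** In the last top view the network did not find the charcoal reliably. It gave confidence 0.17 and outlined the whole tray. The side view and the picture itself both show it flat and centred.
- **Check that disagreed:** The side-view outline of the ring clamp took in some stray points, so I relied on the top view for it.

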